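# Close the transit case and do up its draw latch

### The job

The front cover of the instrument transit case is standing ajar. Push the cover gently home onto its gasket, hook the wire loop of the draw latch over the keeper on the cover, draw it back under the lip by hand until you feel it catch and bear on the hook (a light pull, some 4 N more than it takes to move the loop), let go of it, then press the lever down flat past centre so that the latch holds the cover tight. Do not force anything: never press on the cover or the lever with more than about 30 N, stop pulling on the loop as soon as it catches, and leave the other things on the bench where they lie.

Things in the scene. Friction and masses are not known exactly. Their poses are not given: they have to be found in the camera images.
- transit_case: Black, aluminium-edged instrument case standing on feet; heavy, does not move. Box 190 mm deep (x), 300 wide (y), flat top 150 above the table. Origin: on the table under the middle of the seam between box and front cover; x points into the box, y along the seam, z up. A draw latch sits on the middle of the top (y = 0), nothing else near it.
- cover_hinge (a joint): Front cover, 36 mm thick, 142 high, hinged at its lower edge (axis along y at x 0, z 14 mm of the case). 0 = it just touches the gasket, its stop; starts ajar at 0.15 to 0.25 rad, leaning out to -x of the case. Stiff hinge: it stays where it is left, 3 to 4 N at the top move it.
- cover (a joint): How far the cover is squeezed onto its rubber gasket beyond the touch, rad about the same hinge axis: 0 = not squeezed, negative = squeezed. The gasket springs back with 15 N per mm at the height of the latch. About -0.015 to -0.07 when the latch is done up.
- cover_push (a point): Middle (y = 0) of the cover's flat front face, 20 mm below its top edge: a good place to push it shut. With the cover just on the gasket it lies at x -42, z 130 mm of the case.
- keeper_mark (a point): Nominal seat of the loop's bar in the keeper, a steel hook on the middle of the cover's top, 11 mm above that top; axes as the case's. With the cover just on the gasket it lies at x -20, z 161 mm of the case. The keeper is screwed down in slots and may really stand up to 4 mm nearer to or further from the box: that is not measured and must be felt or seen.
- keeper_lip (a point): Outer edge of the keeper's lip (nominal setting), underside: 2 mm from the seat away from the box, 2.5 above it; the lip's top is 7 mm above the seat. Hook 26 mm wide: web on the box side of the seat, floor 4.5 mm below the seat, a ramp down from it to the base plate 9 mm below the seat. The bar goes over the lip, down at least 7 mm in front of the seat, and back under it till the web stops it.
- latch_lever (a joint): Steel lever, 24 mm wide. 0 = flat, pointing away from the cover; grows as it is raised and swung towards the cover (1.57 upright, 2.2 stop). Starts at 0.8 to 1.1, stays where left; slack, 1 to 2 N at its end turns it. With the loop hooked it resists with up to 3 to 22 N at its end, most at 0.5 to 0.9 rad, then less; below about 0.15 it is past centre and stays down.
- lever_pivot (a point): On the lever's pivot axis, which runs along y at x 30, z 164 mm of the case. The lever reaches 56 mm from it; its upper face is 8 mm from the axis, so 172 mm above the table when flat.
- lever_end (a point): On the lever's upper face (the one on top when flat), 46 mm from its pivot axis: the place to press it.
- latch_loop (a joint): Hinge of the wire loop on the lever: axis along y, 16 mm from the lever's pivot, 0.07 rad below the lever's direction. The loop's elevation above level, towards the cover, is this value minus the lever's; starts at 1.6 to 1.85, so it stands up 0.5 to 1.05 rad. Stiff: it turns along with the lever while slack, so a loop not drawn back under the lip lifts off again.
- loop_bar (a point): Middle of the loop's cross bar, which hooks over the keeper. The loop is a U of 5 mm wire: bar along y, 59.8 mm from the loop's hinge, two legs 42 mm apart over their outsides. With the lever as it starts the loop is too short to pass the lip; pulling the loop towards the cover (about 3 N) swings the lever up and gives the reach.
- loop_grip (a point): Midway between the loop's two legs, 36 mm from its hinge (23.8 mm short of the bar): here the legs can be pinched across their 42 mm, a finger on either side (along y). Drawing it back along the legs works against the lever's friction, about 5 N, all the way, and the loop turns as it goes: held lightly (some 10 N) it can turn in the fingers; gripped hard and twisted, its bar jams in the keeper.
- usb_scope_mid (a point): Bystander: centre of the blue USB oscilloscope box, 114 x 127 x 24 mm, to the right of the case.
- screwdriver_mid (a point): Bystander: middle of the yellow and black screwdriver, 196 mm long, to the right of the case.
- marker_mid (a point): Bystander: middle of the black and red marker pen, 135 mm long, in front of the case on the right.
- pliers_mid (a point): Bystander: middle of the green-handled pliers, 168 mm long, in front of the case on the left.

How it is judged (in metres and radians):
On the way, in this order (a step that is already met when the one before it is completed fails the run):
1. the cover is pushed home onto its gasket (value of joint cover_hinge below 0.012 rad), for 0.2 s.
2. the held loop is drawn back under the keeper's lip till it bears on the keeper with more than 3 N, the lever still raised (x of loop_bar in the frame of keeper_mark between -0.0085 and 0.008 m and z of loop_bar in the frame of keeper_mark between -0.01 and 0.004 m and value of joint latch_lever above 0.3 rad and contact force between the fingers and latch_loop above 1 N and contact force between latch_loop and keeper above 3 N), for 0.2 s.
At the end, for the whole second after the job is handed in: the lever lies flat (within 0.06 rad) and at rest; the loop's bar sits in the keeper under its lip (6.5 mm outward to 8 mm inward of the mark, at most 4 mm above it); the cover is on its gasket (hinge below 0.012 rad) and squeezed by more than 0.007 rad (value of joint latch_lever below 0.06 rad and velocity of joint latch_lever between -0.1 and 0.1 rad/s and value of joint cover_hinge below 0.012 rad and value of joint cover below -0.007 rad and x of loop_bar in the frame of keeper_mark between -0.0065 and 0.008 m and z of loop_bar in the frame of keeper_mark between -0.01 and 0.004 m); the robot touches nothing.
It fails at once if the held loop is pulled or pressed against the keeper with more than 20 N (contact force between the fingers and latch_loop above 1 N and contact force between latch_loop and keeper above 20 N).
It fails at once if the fingers press on the cover with more than 30 N (contact force between the fingers and cover_c0 above 30 N).
It fails at once if the fingers press on the lever with more than 30 N (contact force between the fingers and latch_lever_c0 above 30 N).
It fails at once if a bystander is moved by more than 20 mm (distance of any of usb_scope_mid, screwdriver_mid, marker_mid, pliers_mid from where it was at the start of the episode above 0.02 m).
It also fails if it takes over 70 s, if anything falls off the work surface, if the arm or the gripper's body presses on something with over 40 N, if the wrist force passes 120 N, or if a joint passes its speed limit or range.

### The arm

A 7-joint arm with a two-finger parallel gripper is mounted at the origin on a cart in front of the work surface, level with it; the furniture and walls round the work are solid. World frame = base frame: x ahead of the robot, y to its left, z up, the work surface at z = 0. Lengths are in m, angles in degrees, forces in N, time in s.
With the tool pointing down it reaches from about 0.425 to 0.875 m from the base axis. Payload 4.7 kg.
Tool frame: the origin (TCP) lies on the mounting face of the last link; the fingertips stand 182 mm ahead of it and the grasp point (between the pads) lies 164 mm ahead of it; z points along the fingers, x is the direction in which the jaws open and shut, and the axes are right-handed (so a half turn about z gives the same grasp; the last joint's range is limited). The gripper opens to 87 mm and grips with 3 to 60 N. Pads are 19 mm wide; open, the fingers measure 117 mm over their backs; the gripper's body (75 mm by 190 mm) begins 51 mm behind the grasp point.
Start: joints at [-73.39, 18.392, -4.016, 83.108, 1.295, 78.541, -3.26], TCP at [0.177, 0.625, 0.405] pointing down, gripper open.
Joint ranges: [-163.93, 163.93], [-17.29, 119.83], [-79.2, 71.16], [3.27, 140.29], [-89.18, 269.18], [5.43, 117.66], [-154.24, 154.24]. Speed limits (degrees/s): [147.25, 147.25, 180, 180, 180, 180, 180].

### API

Orientations are given as [roll, pitch, yaw] about the fixed x, y, z axes, in that order (R = Rz(yaw) Ry(pitch) Rx(roll)).
In Python, from cell import status, cams, env, outline_of, landmark_of gives the robot as it stands. The module is installed in compiled form; this text tells all that it offers.
- The arm moves only by the tool jog_arm, never from a script. Its argument "rows" is a list of rows, each a list of 7 numbers: the closure, from 0 (fully open) to 1 (shut), then the shift along the tool's x, y, z in m, then the turn, a rotation vector about the tool's x, y, z in degrees. A call has 1 to 12 rows; each row shifts and turns the commanded pose from where the row before left it, along the tool's axes as they then stand; what a row does not reach is not made up. A row lasts 1/12 s, in which the tool goes at most 41.7 mm and 7.16 degrees, less where a joint would pass 70% of its speed; a pose out of reach is approached as far as the arm can. A call with a gripper value outside its range is refused whole. The fingers move at their own pace and stop on an object; "grip_force" is the grip in N (left out, the last holds). Time passes only in rows, so rows that do not move let the fingers close. It gives the time, the measured TCP pose, the force and the opening at its end, in the units of the state.
- status.get_obs(): the state, without advancing time (a new reading comes with each control period).
- cams.read_camera(name): name is "side" or "top"; returns (picture, depth): 420x560x3 uint8, red, green, blue; 420x560 float32, m along the optical axis (not along the pixel's ray), 0 where there is no reading.
- cams.camera_params(name): a dict with "vfov" (degrees; the focal length in pixels is half the picture's height over the tangent of half this angle, whatever the lens; pixels are square), "cx", "cy" (the principal point, pixels), "eye" and "attitude" of the camera in the world. Camera axes: x right, y up, looking along -z (the intrinsics and any distortion apply to the point x, -y, -z); pixel columns grow to the right and rows downward; lengths in m; the calibration is good to about 2 mm. A picture is of the moment at which its call begins. camera_params takes no time and is no camera call.
- env.sign_off(): hands the job in, once; it reports no verdict.
Trained networks look in the newest picture that a camera, given by its name, has taken for a name from the list of things; names that differ only in an ending like _2 or _b are one class to them, and where a whole thing is asked for, a point or a joint stands for the part that bears it (a point fixed in the world has none). Each returns a list of dicts, best first, with "conf" (0 to 1); they miss things now and then, are a little off and sometimes report something else, mostly with a low value. They report only what shows in the picture. A call takes as long as a camera call.
- outline_of(camera, name): "pixels" (420x560 bool, what is visible of it) and "box" ([left, top, right, bottom] in pixels, round what is visible of it).
- landmark_of(camera, name): "position" ([row, column] in pixels: a listed point, or the origin of a listed thing).
The state is a dict: "time_s": time; "qpos": joint angles; "joint_velocities": joint speeds; "effort": joint torques, N m; "tool_pos": TCP position; "tool_rot": TCP orientation; "force": force on the tool from outside, world axes, zero at the start; "wrist_torque": the same for the moment, N m; "grip_width": finger opening in m.
Only numpy, scipy, OpenCV 4.12 (cv2) and the standard library are available. Lean on these libraries where they do the work, as an engineer would, in place of code of your own. Each camera call takes 0.05 s, during which the arm holds its last target. There are 200 camera calls.

## Working session

There is one attempt and no reset: what is moved stays moved. The work goes in short steps, Python scripts to look and compute and a tool call to move; the robot and the scene stay as the last step left them, time stands still between calls to the robot, and variables do not carry over. Pictures are saved under pics/ and viewed, about 8 in all and at most 12, crops included, and the job is handed in when it is done.

Besides the shell and the picture viewer there is one more tool, called after ">>>" as a command line: name --pt "numbers of a row" for each row, then --argument value for the rest. jog_arm: Moves the arm, as the interface text tells. Its arguments: {"type":"object","properties":{"rows":{"type":"array"},"grip_force":{"type":"number"}},"required":["rows"]}

```bash
mkdir -p pics; cat > h.py <<'E'
import numpy as np, cv2
from scipy.spatial.transform import Rotation as R
from cell import status, cams, env, outline_of, landmark_of
def par(n):
    p=cams.camera_params(n); f=210/np.tan(np.radians(p['vfov'])/2); return p,f
def rot(p):
    a=np.array(p['attitude'],float)
    return a if a.shape==(3,3) else (R.from_euler('xyz',a,degrees=True).as_matrix() if a.size==3 else R.from_quat(a).as_matrix())
def world(n,r,c,d):
    p,f=par(n); 
    v=np.array([(c-p['cx'])/f*d,-(r-p['cy'])/f*d,-d]); return rot(p)@v+np.array(p['eye'])
def ray(n,r,c):
    p,_=par(n); v=world(n,r,c,1.)-np.array(p['eye']); return np.array(p['eye']),v/np.linalg.norm(v)
def proj(n,X):
    p,f=par(n); v=rot(p).T@(np.array(X)-np.array(p['eye'])); return p['cy']-f*v[1]/-v[2], p['cx']+f*v[0]/-v[2]
E
python3 - <<'E'
from h import *
for n in('side','top'):
    print(n,cams.camera_params(n))
    im,d=cams.read_camera(n); cv2.imwrite(f'pics/{n}0.png',im[:,:,::-1]); np.save(f'{n}d.npy',d)
    for k in ['transit_case','cover_push','keeper_mark','keeper_lip','lever_pivot','lever_end','loop_bar','loop_grip','usb_scope_mid','screwdriver_mid','marker_mid','pliers_mid']:
        l=landmark_of(n,k)
        for q in l[:1]:
            r,c=q['position']; dd=d[int(np.clip(r,0,419)),int(np.clip(c,0,559))]
            print(k,round(q['conf'],2),np.round([r,c],1),dd,world(n,r,c,dd).round(4))
o=status.get_obs();print({k:np.round(v,3) for k,v in o.items()})
E
```

```text
side {'vfov': 47.62071808719117, 'cx': 282.1986436110392, 'cy': 210.61136228639, 'eye': array([ 0.14564566, -1.13511017,  0.54539502]), 'attitude': array([ 69.90353966,  -1.18965183, -18.74206225])}
transit_case 0.65 [266.2 293.3] 1.029925 [ 0.4751 -0.2692  0.0791]
cover_push 0.91 [221.  269.7] 1.1814271 [ 0.4784 -0.0857  0.1147]
keeper_mark 0.76 [210.1 279. ] 1.1554961 [ 0.4949 -0.1072  0.1495]
keeper_lip 0.96 [209.2 276.4] 1.1780322 [ 0.4958 -0.0844  0.1437]
lever_pivot 0.67 [201.6 307.3] 1.1558144 [ 0.5619 -0.1222  0.1702]
lever_end 0.56 [182.8 316.1] 1.8075318 [0.8349 0.4619 0.0263]
loop_bar 0.65 [186.4 295. ] 1.1225326 [ 0.5258 -0.1302  0.214 ]
loop_grip 0.66 [191.6 299.4] 1.2959495 [0.5946 0.0166 0.1498]
usb_scope_mid 0.6 [336.3 308.4] 0.88220763 [ 0.4424 -0.4454  0.0246]
screwdriver_mid 0.57 [310.1 401.9] 0.9845749 [ 0.6649 -0.4096  0.0191]
marker_mid 0.88 [285.7 245.7] 1.0749748 [ 0.3836 -0.2113  0.0151]
pliers_mid 0.58 [208.9 222.6] 1.6011609 [ 0.4503  0.3515 -0.0034]
top {'vfov': 54.5939913427684, 'cx': 286.21856541901076, 'cy': 213.3375765164733, 'eye': array([ 0.42935451,
[... 731 characters left out ...]
[ 6.714e-01 -4.001e-01  2.000e-04]
marker_mid 0.7 [254.4 329.7] 1.3940439 [ 0.3855 -0.2143  0.0157]
pliers_mid 0.7 [239.9 181.3] 1.3945159 [0.4353 0.2941 0.0107]
{'time_s': np.float64(1.3), 'qpos': array([-73.391,  18.39 ,  -4.014,  83.107,   1.295,  78.541,  -3.262]), 'joint_velocities': array([ 0.057, -0.049,  0.016, -0.024,  0.007,  0.066,  0.031]), 'effort': array([-0.0000e+00, -4.9110e+01, -4.0300e-01, -3.1277e+01, -6.4000e-02,
        3.4000e-02,  0.0000e+00]), 'tool_pos': array([0.177, 0.625, 0.405]), 'tool_rot': array([ 1.79996e+02, -7.00000e-03,  7.41960e+01]), 'force': array([-1.179,  0.221,  0.51 ]), 'wrist_torque': array([-0.028, -0.003, -0.013]), 'grip_width': np.float64(0.087)}
```

```bash
python3 - <<'E'
from h import *
a=cv2.imread('pics/side0.png'); b=cv2.imread('pics/top0.png')
A=cv2.resize(a[140:320,170:410],(800,600),interpolation=cv2.INTER_CUBIC); cv2.imwrite('pics/sidec.png',A)
B=cv2.resize(b[130:310,170:410],(800,600),interpolation=cv2.INTER_CUBIC); cv2.imwrite('pics/topc.png',B)
# world point cloud of top
p,f=par('top'); d=np.load('topd.npy'); r,c=np.mgrid[:420,:560]
V=np.stack([(c-p['cx'])/f*d,-(r-p['cy'])/f*d,-d],-1)@rot(p).T+p['eye']
m=(abs(V[...,2]-.15)<.006)&(V[...,0]>.35)&(V[...,0]<.85)&(abs(V[...,1]+.13)<.25)&(d>0)
P=V[m]; print(m.sum(),np.percentile(P[:,2],[5,50,95]))
n,l,st,ce=cv2.connectedComponentsWithStats(m.astype(np.uint8)); k=1+np.argmax(st[1:,4]); P=V[l==k]
print(st[1:][st[1:,4]>100])
print(cv2.minAreaRect(P[:,:2].astype(np.float32)*1000), P[:,2].mean())
print(cv2.boxPoints(cv2.minAreaRect(P[:,:2].astype(np.float32)*1000)))
# higher stuff
m2=(V[...,2]>.158)&(V[...,0]>.4)&(V[...,0]<.75)&(abs(V[...,1]+.13)<.12)
for q in V[m2][np.argsort(V[m2][:,0])][::6]: print(q.round(3),end=' ')
E
```

```text
6047 [0.14547101 0.15031255 0.15435934]
[[ 258  144  100   69 5446]
 [ 257  214   95   19  482]]
((628.1128540039062, -130.4363250732422), (303.0458984375, 193.89041137695312), 85.22056579589844) 0.1505353897082301
[[ 518.8798   -273.35492 ]
 [ 712.096    -289.5099  ]
 [ 737.3459     12.482269]
 [ 544.1297     28.637238]]
[ 0.429 -0.043  1.414] [ 0.429 -0.043  1.414] [ 0.429 -0.043  1.414] [ 0.429 -0.043  1.414] [ 0.429 -0.043  1.414] [ 0.429 -0.043  1.414] [ 0.429 -0.043  1.414] [ 0.429 -0.043  1.414] [ 0.429 -0.043  1.414] [ 0.429 -0.043  1.414] [ 0.429 -0.043  1.414] [ 0.429 -0.043  1.414] [ 0.429 -0.043  1.414] [ 0.429 -0.043  1.414] [ 0.429 -0.043  1.414] [ 0.429 -0.043  1.414] [ 0.429 -0.043  1.414] [ 0.429 -0.043  1.414] [ 0.429 -0.043  1.414] [ 0.429 -0.043  1.414] [ 0.429 -0.043  1.414] [ 0.429 -0.043  1.414] [ 0.429 -0.043  1.414] [ 0.429 -0.043  1.414] [ 0.429 -0.043  1.414] [ 0.429 -0.043  1.414] [ 0.429 -0.043  1.414] [ 0.429 -0.043  1.414] [ 0.429 -0.043  1.414] [ 0.429 -0.043  1.414] [ 0.429 -0.043  1.414] [ 0.429 -0.043  1.414] [ 0.429 -0.043  1.414] [ 0.429 -0.043  1
[... 3077 characters left out ...]
21  0.215] [ 0.529 -0.13   0.212] [ 0.535 -0.103  0.213] [ 0.538 -0.103  0.209] [ 0.542 -0.143  0.201] [ 0.548 -0.104  0.2  ] [ 0.551 -0.14   0.195] [ 0.554 -0.143  0.193] [ 0.557 -0.127  0.168] [ 0.558 -0.144  0.189] [ 0.56  -0.136  0.173] [ 0.561 -0.107  0.189] [ 0.562 -0.136  0.177] [ 0.564 -0.104  0.191] [ 0.565 -0.114  0.18 ] [ 0.567 -0.144  0.187] [ 0.568 -0.141  0.183] [ 0.57  -0.129  0.191] [ 0.57  -0.135  0.187] [ 0.571 -0.142  0.178] [ 0.573 -0.129  0.19 ] [ 0.574 -0.142  0.18 ] [ 0.575 -0.116  0.195] [ 0.578 -0.111  0.177] [ 0.578 -0.134  0.196] [ 0.58  -0.122  0.206] [ 0.583 -0.134  0.206] [ 0.584 -0.125  0.201] [ 0.586 -0.13   0.209] [ 0.588 -0.13   0.216] [ 0.589 -0.136  0.211]
```

View pics/sidec.png

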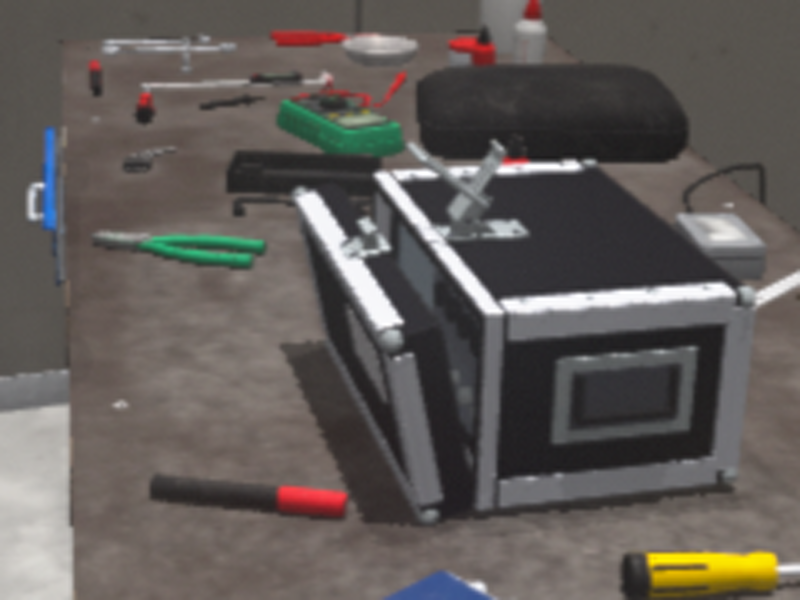

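View pics/topc.png

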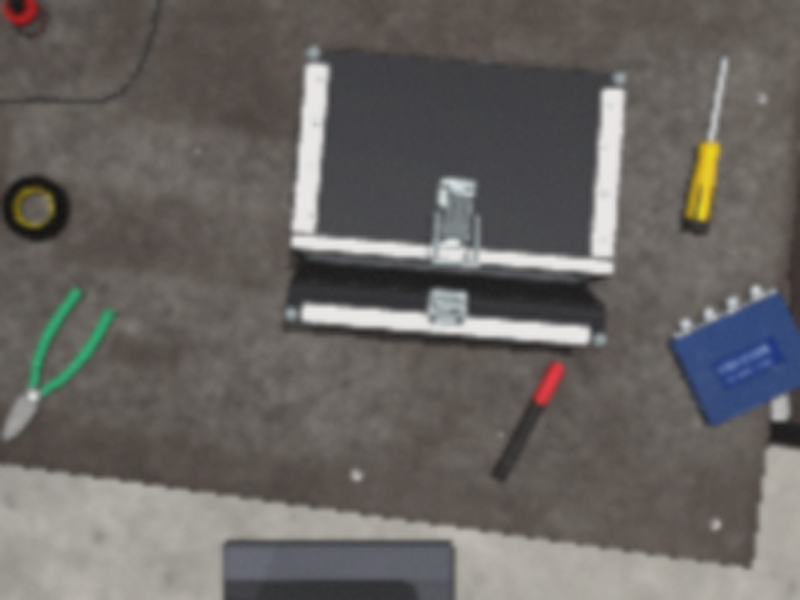

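Side crop: the cover stands ajar with the keeper at (370,235). The loop bar is at (410,150) and the lever end at (495,150). The top crop shows the case turned about -4.8° with free space in front of the cover. I take the case origin as roughly (0.532, -0.1225). Moving now, in an arc round the base.

>>> jog_arm --pt "1 0 0 0 0 0 -5.5" --pt "1 0 0 0 0 0 -5.5" --pt "1 -0.03 0.027 0 0 0 0" --pt "1 -0.03 0.027 0 0 0 0" --pt "1 -0.03 0.027 0 0 0 0" --pt "1 -0.03 0.027 0 0 0 0" --pt "1 -0.03 0.027 0 0 0 0" --pt "1 -0.03 0.027 0 0 0 0" --pt "1 -0.03 0.027 0 0 0 0" --pt "1 -0.03 0.027 0 0 0 0" --pt "1 -0.03 0.027 0 0 0 0" --pt "1 -0.03 0.027 0 0 0 0" --grip_force 10

```text
time_s: 2.3
tool_pos: [0.4218, 0.302, 0.4052]
tool_rot: [180.0, -0.1, 85.2]
force: [1.0, -0.0, 0.4]
grip_width: 0.0148
```

>>> jog_arm --pt "1 -0.0345 0.0027 0 0 0 0" --pt "1 -0.0345 0.0027 0 0 0 0" --pt "1 -0.0345 0.0027 0 0 0 0" --pt "1 -0.0345 0.0027 0 0 0 0" --pt "1 -0.0345 0.0027 0 0 0 0" --pt "1 -0.0345 0.0027 0 0 0 0" --pt "1 -0.0345 0.0027 0 0 0 0" --pt "1 -0.0345 0.0027 0 0 0 0" --pt "1 -0.0345 0.0027 0 0 0 0" --pt "1 -0.0345 0.0027 0 0 0 0" --pt "1 -0.0345 0.0027 0 0 0 0" --pt "1 -0.0345 0.0027 0 0 0 0"

```text
time_s: 3.3
tool_pos: [0.4181, -0.1132, 0.4051]
tool_rot: [179.9, -0.1, 85.2]
force: [0.9, 0.4, 0.2]
grip_width: 0.0003
```

>>> jog_arm --pt "1 0 0 0.025 0 0 0" --pt "1 0 0 0.025 0 0 0" --pt "1 0 0 0.025 0 0 0" --pt "1 0 0 0.025 0 0 0" --pt "1 0 0 0 0 0 0" --pt "1 0 0.004 0 0 0 0" --pt "1 0 0.004 0 0 0 0" --pt "1 0 0.004 0 0 0 0" --pt "1 0 0.004 0 0 0 0"

```text
time_s: 4.05
tool_pos: [0.4359, -0.1128, 0.3064]
tool_rot: [179.8, -0.0, 85.2]
force: [0.3, 0.4, -0.4]
grip_width: 0.0007
```

>>> jog_arm --pt "1 0 0.003 0 0 0 0" --pt "1 0 0.003 0 0 0 0" --pt "1 0 0.003 0 0 0 0" --pt "1 0 0.003 0 0 0 0" --pt "1 0 0.003 0 0 0 0" --pt "1 0 0.003 0 0 0 0" --pt "1 0 0.003 0 0 0 0" --pt "1 0 0.003 0 0 0 0" --pt "1 0 0.003 0 0 0 0" --pt "1 0 0.003 0 0 0 0"

```text
time_s: 4.88
tool_pos: [0.4637, -0.1152, 0.3044]
tool_rot: [-179.8, -0.0, 85.2]
force: [-4.3, 0.7, 3.2]
grip_width: 0.0005
```

>>> jog_arm --pt "1 0 0.0015 0 0 0 0" --pt "1 0 0.0015 0 0 0 0" --pt "1 0 0.0015 0 0 0 0" --pt "1 0 0.0015 0 0 0 0" --pt "1 0 0 0 0 0 0"

```text
time_s: 5.3
tool_pos: [0.4707, -0.1158, 0.3048]
tool_rot: [180.0, 0.0, 85.2]
force: [-3.9, 0.1, 2.5]
grip_width: 0.001
```

>>> jog_arm --pt "1 0 0.001 0 0 0 0" --pt "1 0 0.001 0 0 0 0" --pt "1 0 0.001 0 0 0 0" --pt "1 0 0.001 0 0 0 0" --pt "1 0 0.001 0 0 0 0" --pt "1 0 0.001 0 0 0 0" --pt "1 0 0 0 0 0 0"

```text
time_s: 5.88
tool_pos: [0.4767, -0.1162, 0.3048]
tool_rot: [180.0, 0.0, 85.2]
force: [-2.8, 0.8, 2.0]
grip_width: 0.0005
```

>>> jog_arm --pt "1 0 0.001 0 0 0 0" --pt "1 0 0.001 0 0 0 0" --pt "1 0 0 0 0 0 0"

```text
time_s: 6.13
tool_pos: [0.4786, -0.1164, 0.3048]
tool_rot: [180.0, 0.0, 85.2]
force: [-3.2, -0.4, 3.2]
grip_width: 0.0006
```

>>> jog_arm --pt "1 0 0.001 0 0 0 0" --pt "1 0 0.001 0 0 0 0" --pt "1 0 0 0 0 0 0"

```text
time_s: 6.38
tool_pos: [0.4806, -0.1165, 0.3048]
tool_rot: [180.0, 0.0, 85.2]
force: [-2.3, 0.3, 2.5]
grip_width: 0.0005
```

>>> jog_arm --pt "1 0 0.0005 0 0 0 0" --pt "1 0 0 0 0 0 0"

```text
time_s: 6.55
tool_pos: [0.481, -0.1166, 0.3047]
tool_rot: [180.0, -0.0, 85.2]
force: [-3.0, 1.4, 2.7]
grip_width: 0.0004
```

>>> jog_arm --pt "1 0 0.0007 0 0 0 0" --pt "1 0 0.0007 0 0 0 0" --pt "1 0 0 0 0 0 0"

```text
time_s: 6.8
tool_pos: [0.4817, -0.1167, 0.3046]
tool_rot: [-179.8, -0.0, 85.2]
force: [-6.9, 1.0, 4.8]
grip_width: 0.0005
```

>>> jog_arm --pt "1 0 0.0007 0 0 0 0" --pt "1 0 0 0 0 0 0"

```text
time_s: 6.97
tool_pos: [0.482, -0.1168, 0.3046]
tool_rot: [-179.8, -0.0, 85.2]
force: [-8.8, 1.6, 6.3]
grip_width: 0.0004
```

>>> jog_arm --pt "1 0 0.0007 0 0 0 0" --pt "1 0 0.0004 0 0 0 0" --pt "1 0 0 0 0 0 0" --pt "1 0 0 0 0 0 0"

```text
time_s: 7.3
tool_pos: [0.4825, -0.1169, 0.3044]
tool_rot: [-179.6, -0.1, 85.2]
force: [-10.4, 1.9, 8.7]
grip_width: 0.0006
```

>>> jog_arm --pt "1 0 -0.003 0 0 0 0" --pt "1 0 -0.015 0 0 0 0" --pt "0.5 0 -0.02 -0.01 0 0 0" --pt "0 0 -0.02 -0.03 0 0 0" --pt "0 0 0 -0.03 0 0 0" --pt "0 0 0 -0.03 0 0 0" --pt "0 0 0 -0.03 0 0 0"

```text
time_s: 7.88
tool_pos: [0.4262, -0.1121, 0.4366]
tool_rot: [179.8, -0.1, 85.2]
force: [0.6, 0.9, 0.2]
grip_width: 0.0258
```

```bash
python3 - <<'E'
from h import *
o=np.array([.5325,-.1225,0]); y=np.radians(-4.78); ex=np.array([np.cos(y),np.sin(y),0])
for n in('side','top'):
    im,d=cams.read_camera(n); cv2.imwrite(f'pics/{n}1.png',im[:,:,::-1]); np.save(f'{n}d1.npy',d)
    for k in ['cover_push','keeper_mark','keeper_lip','lever_pivot','lever_end','loop_bar','loop_grip']:
        for q in landmark_of(n,k)[:1]:
            r,c=q['position']
            # intersect with case mid-plane y=0
            e,v=ray(n,r,c); ey=np.array([-ex[1],ex[0],0])
            if n=='side':
                t=-(e-o)@ey/(v@ey); X=e+t*v; print(n,k,round(q['conf'],2),'case x,z',((X-o)@ex).round(4),X[2].round(4))
            else:
                dd=np.median(d[int(r)-1:int(r)+2,int(c)-1:int(c)+2]); X=world(n,r,c,dd); print(n,k,round(q['conf'],2),'case',((X-o)@ex).round(4),((X-o)@ey).round(4),X[2].round(4))
im=cv2.imread('pics/side1.png'); cv2.imwrite('pics/side1c.png',cv2.resize(im[150:240,240:360],(800,600),interpolation=cv2.INTER_CUBIC))
E
```

```text
side cover_push 0.74 case x,z -0.0147 0.1619
side keeper_mark 0.77 case x,z -0.0137 0.1644
side keeper_lip 0.79 case x,z -0.019 0.1578
side lever_pivot 0.57 case x,z 0.0382 0.1618
side lever_end 0.8 case x,z 0.0486 0.2065
side loop_bar 0.66 case x,z -0.0054 0.2187
side loop_grip 0.52 case x,z 0.0008 0.2012
top cover_push 0.59 case -0.0364 0.0006 0.1517
top keeper_mark 0.69 case -0.0249 -0.0005 0.1535
top keeper_lip 0.57 case -0.0251 -0.0128 0.1525
top lever_pivot 0.69 case 0.0277 0.0016 0.1754
top lever_end 0.73 case -0.0177 -0.0093 0.1544
top loop_bar 0.64 case -0.0037 -0.0057 0.2158
top loop_grip 0.55 case 0.0089 -0.0032 0.1522
```

View pics/side1c.png

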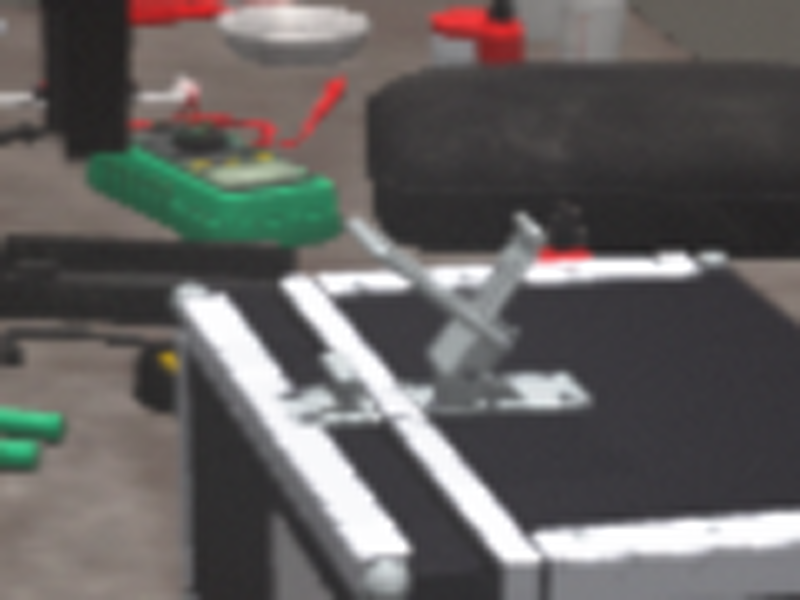

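Crop: the cover sits flush. The keeper is at about (345,370), the loop bar end at (355,222), and the lever end at (530,220). Next I go over the loop, straddle the legs and pinch.

>>> jog_arm --pt "0 0 0.02 0 0 0 0" --pt "0 0 0.02 0 0 0 0" --pt "0 0 0.02 0 0 0 0" --pt "0 0 0.02 0 0 0 0" --pt "0 0 0.02 0 0 0 0" --pt "0 -0.0015 0.02 0 0 0 0" --pt "0 0 0 0.02 0 0 0" --pt "0 0 0 0.02 0 0 0" --pt "0 0 0 0.015 0 0 0" --pt "0 0 0 0.008 0 0 0" --pt "0 0 0 0 0 0 0"

```text
time_s: 9.6
tool_pos: [0.5452, -0.1232, 0.3698]
tool_rot: [-179.8, 0.0, 85.2]
force: [0.6, -0.1, -0.0]
grip_width: 0.0871
```

```bash
python3 - <<'E'
from h import *
im,d=cams.read_camera('side'); im=im[:,:,::-1]; cv2.imwrite('pics/side2c.png',cv2.resize(im[130:220,240:360],(800,600),interpolation=cv2.INTER_CUBIC))
print(status.get_obs()['tool_pos'],status.get_obs()['force'])
E
```

```text
[ 0.54560996 -0.12336944  0.37129297] [-0.11639241  0.96314541 -0.44872829]
```

View pics/side2c.png

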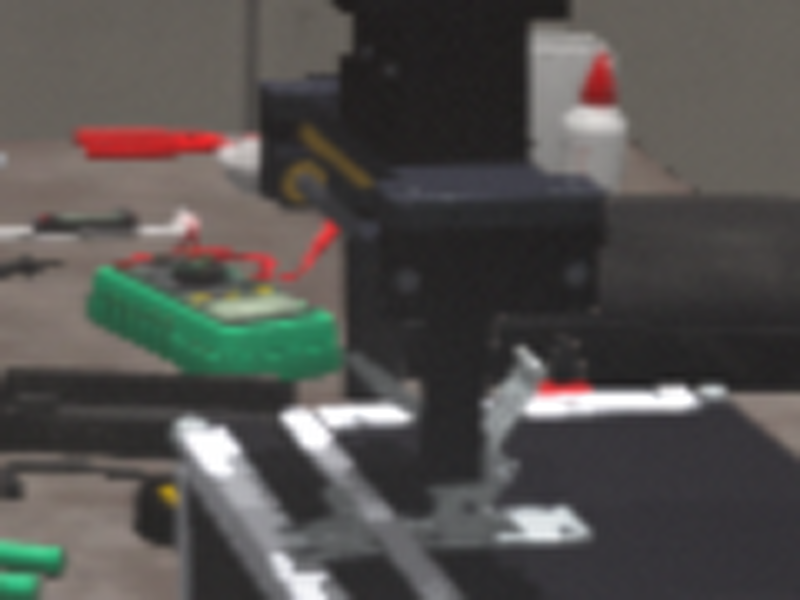

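The near finger stands over the middle of the legs, and the bar protrudes to its left at (360,365). Pinching lightly.

>>> jog_arm --pt "0.3 0 0 -0.002 0 0 0" --pt "0.5 0 0 0 0 0 0" --pt "0.7 0 0 0 0 0 0" --pt "1 0 0 0 0 0 0" --pt "1 0 0 0 0 0 0" --pt "1 0 0 0 0 0 0" --pt "1 0 0 0 0 0 0" --grip_force 10

```text
time_s: 10.23
tool_pos: [0.5457, -0.1236, 0.3739]
tool_rot: [180.0, -0.0, 85.2]
force: [0.1, -0.2, -0.5]
grip_width: 0.0484
```

```bash
cat > k.py <<'E'
import numpy as np
from scipy.optimize import fsolve
P=np.array([30.,164]); 
def fk(t,e,l): return P+16*np.array([np.cos(t-.07),np.sin(t-.07)])+l*np.array([-np.cos(e),np.sin(e)])
def ik(B,l,g): return fsolve(lambda q:fk(q[0],q[1],l)-np.array(B),g)
E
python3 - <<'E'
from k import *
print('start G',fk(.96,.72,36))
g=(1.4,.3)
for B in [(-6,217),(-20,205),(-28,190),(-31,180),(-32,174),(-32,168),(-32,162),(-31,158),(-28,158),(-24,159.5),(-20,160.5),(-16,160.5)]:
    q=ik(B,59.8,g); g=q; print(B,'th,e',q.round(2),'G',fk(*q,36).round(1))
E
```

```text
start G [ 13.00558618 200.17099615]
(-6, 217) th,e [1.06 0.72] G [ 11.8 201.2]
(-20, 205) th,e [1.38 0.44] G [  1.5 194.8]
(-28, 190) th,e [1.58 0.17] G [ -4.5 186. ]
(-31, 180) th,e [1.72 0.  ] G [ -7.2 180. ]
(-32, 174) th,e [ 1.8 -0.1] G [ -8.3 176.3]
(-32, 168) th,e [ 1.85 -0.2 ] G [ -8.7 172.6]
(-32, 162) th,e [ 1.94 -0.29] G [ -9.2 168.9]
(-31, 158) th,e [ 1.96 -0.36] G [ -8.7 166.4]
(-28, 158) th,e [ 1.79 -0.37] G [ -5.8 166.7]
(-24, 159.5) th,e [ 1.5  -0.35] G [ -1.6 167.6]
(-20, 160.5) th,e [ 1.18 -0.3 ] G [  2.7 167.6]
(-16, 160.5) th,e [ 0.78 -0.23] G [  7.1 166. ]
```

>>> jog_arm --pt "1 0 0 0 0 0 0" --pt "1 0 0 0 0 0 0" --pt "1 0 0 0 0 0 0" --pt "1 0 0 0 0 0 0"

```text
time_s: 10.57
tool_pos: [0.5457, -0.1234, 0.3738]
tool_rot: [-180.0, -0.0, 85.2]
force: [-0.6, 0.3, 0.7]
grip_width: 0.0418
```

>>> jog_arm --pt "1 0 -0.0029 0.0014 0 0 0" --pt "1 0 -0.0029 0.0014 0 0 0" --pt "1 0 -0.0029 0.0014 0 0 0" --pt "1 0 -0.0029 0.0014 0 0 0" --pt "1 0 0 0 0 0 0"

```text
time_s: 10.98
tool_pos: [0.5341, -0.1224, 0.3681]
tool_rot: [179.9, -0.0, 85.2]
force: [2.7, 0.3, 0.3]
grip_width: 0.0417
```

>>> jog_arm --pt "1 0 -0.002 0.0029 0 0 0" --pt "1 0 -0.002 0.0029 0 0 0" --pt "1 0 -0.002 0.003 0 0 0" --pt "1 0 0 0 0 0 0"

```text
time_s: 11.32
tool_pos: [0.5277, -0.1219, 0.3587]
tool_rot: [-179.9, -0.0, 85.2]
force: [2.4, 1.8, 0.9]
grip_width: 0.0417
```

```bash
python3 - <<'E'
from h import *
o=np.array([.5325,-.1225,0]); y=np.radians(-4.78); ex=np.array([np.cos(y),np.sin(y),0]);ey=np.array([-ex[1],ex[0],0])
im,d=cams.read_camera('side'); cv2.imwrite('pics/side3c.png',cv2.resize(im[130:220,240:360,::-1],(800,600),interpolation=cv2.INTER_CUBIC))
for k in ['loop_bar','keeper_mark','lever_end']:
    for q in landmark_of('side',k)[:1]:
        e,v=ray('side',*q['position']); t=-(e-o)@ey/(v@ey); X=e+t*v; print(k,round(q['conf'],2),q['position'],((X-o)@ex).round(4),X[2].round(4))
s=status.get_obs(); T=s['tool_pos']-o; print('tool case',T@ex,T@ey,s['tool_pos'][2],s['force'],s['grip_width'])
E
```

```text
loop_bar 0.39 [193.8, 285.8] -0.0259 0.1942
keeper_mark 0.73 [206.2, 290.3] -0.0139 0.1621
lever_end 0.7 [204.6, 290.8] -0.0128 0.1661
tool case -0.004648653812295438 0.00016864236647947937 0.35904994943177837 [2.2590001  1.64946839 0.3119621 ] 0.04145164364127649
```

View pics/side3c.png

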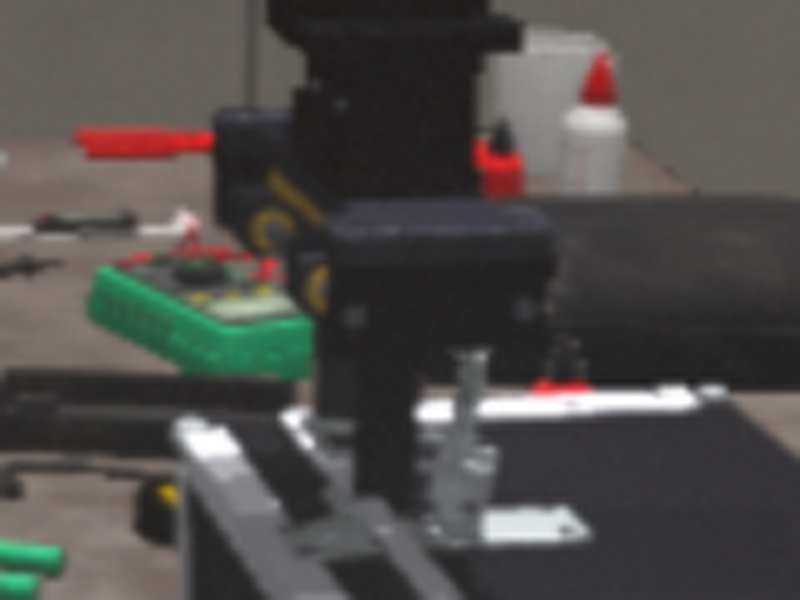

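Crop: the lever now stands upright at about (470,420), the bar is at about (330,420), and the keeper is at (340,540) below. All as the kinematics predicted. Continuing out and down in front of the lip.

>>> jog_arm --pt "1 0 -0.0013 0.003 0 0 0" --pt "1 0 -0.0013 0.003 0 0 0" --pt "1 0 -0.001 0.0037 0 0 0" --pt "1 0 0 0 0 0 0"

```text
time_s: 11.85
tool_pos: [0.5245, -0.1216, 0.3491]
tool_rot: [180.0, -0.0, 85.2]
force: [2.8, 1.5, 0.7]
grip_width: 0.0411
```

>>> jog_arm --pt "1 0 -0.0004 0.0037 0 0 0" --pt "1 0 -0.0005 0.0037 0 0 0" --pt "1 0 0 0 0 0 0"

```text
time_s: 12.1
tool_pos: [0.5237, -0.1216, 0.3416]
tool_rot: [-180.0, -0.0, 85.2]
force: [2.1, 2.7, 0.7]
grip_width: 0.0412
```

>>> jog_arm --pt "1 0 0 0.0015 0 0 0" --pt "1 0 0 0 0 0 0"

```text
time_s: 12.27
tool_pos: [0.5237, -0.1216, 0.3405]
tool_rot: [-180.0, -0.0, 85.2]
force: [2.8, 2.2, 1.3]
grip_width: 0.0414
```

```bash
python3 - <<'E'
from h import *
o=np.array([.5325,-.1225,0]); y=np.radians(-4.78); ex=np.array([np.cos(y),np.sin(y),0]);ey=np.array([-ex[1],ex[0],0])
im,d=cams.read_camera('side'); cv2.imwrite('pics/side4c.png',cv2.resize(im[170:230,260:340,::-1],(800,600),interpolation=cv2.INTER_CUBIC))
for k in ['loop_bar','keeper_mark','keeper_lip']:
    for q in landmark_of('side',k)[:1]:
        e,v=ray('side',*q['position']); t=-(e-o)@ey/(v@ey); X=e+t*v; print(k,round(q['conf'],2),q['position'],((X-o)@ex).round(4),X[2].round(4))
s=status.get_obs(); T=s['tool_pos']-o; print('tool case',T@ex,T@ey,s['tool_pos'][2],s['force'],s['grip_width'])
E
```

```text
loop_bar 0.52 [206.1, 286.1] -0.0244 0.163
keeper_mark 0.77 [206.8, 290.8] -0.0126 0.1605
keeper_lip 0.67 [205.7, 286.8] -0.0227 0.1639
tool case -0.00888855611259736 0.00012965386843544527 0.34067466732823626 [2.40514033 2.71173909 1.50847123] 0.0416333986029758
```

View pics/side4c.png

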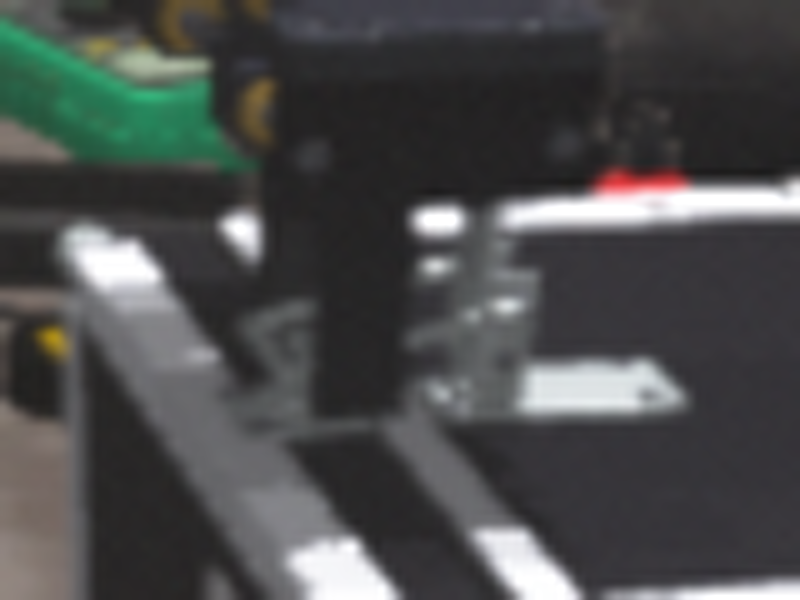

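The bar runs diagonally at (245,325) to (290,370), in front of the keeper hook at (285,315). I lower it a touch more and then draw it back.

>>> jog_arm --pt "1 0 0 0.0012 0 0 0" --pt "1 0 0 0 0 0 0"

```text
time_s: 12.63
tool_pos: [0.5237, -0.1216, 0.3395]
tool_rot: [180.0, -0.0, 85.2]
force: [1.9, 2.6, 2.9]
grip_width: 0.0414
```

>>> jog_arm --pt "1 0 0.001 0 0 0 0" --pt "1 0 0.001 0 0 0 0" --pt "1 0 0.001 -0.0002 0 0 0" --pt "1 0 0 0 0 0 0"

```text
time_s: 12.97
tool_pos: [0.5255, -0.1218, 0.3386]
tool_rot: [-179.7, -0.0, 85.2]
force: [-4.6, 2.8, 0.4]
grip_width: 0.0415
```

>>> jog_arm --pt "1 0 0.001 0 0 0 0" --pt "1 0 0.001 -0.0003 0 0 0" --pt "1 0 0 0 0 0 0"

```text
time_s: 13.22
tool_pos: [0.5274, -0.122, 0.3387]
tool_rot: [-179.7, -0.0, 85.2]
force: [-4.3, 3.8, 0.7]
grip_width: 0.0416
```

>>> jog_arm --pt "1 0 0.001 -0.0003 0 0 0" --pt "1 0 0.001 -0.0002 0 0 0" --pt "1 0 0 0 0 0 0"

```text
time_s: 13.47
tool_pos: [0.5291, -0.1221, 0.3389]
tool_rot: [-179.6, -0.0, 85.2]
force: [-4.8, 3.0, -1.5]
grip_width: 0.0415
```

>>> jog_arm --pt "1 0 0.001 -0.0002 0 0 0" --pt "1 0 0.001 -0.0001 0 0 0" --pt "1 0 0 0 0 0 0"

```text
time_s: 13.72
tool_pos: [0.5303, -0.1223, 0.3388]
tool_rot: [-179.4, -0.0, 85.2]
force: [-7.3, 4.7, 0.7]
grip_width: 0.0414
```

>>> jog_arm --pt "1 0 0.001 0 0 0 0" --pt "1 0 0 0 0 0 0"

```text
time_s: 13.88
tool_pos: [0.5308, -0.1224, 0.3387]
tool_rot: [-179.3, -0.1, 85.2]
force: [-9.4, 4.5, 2.4]
grip_width: 0.0413
```

```bash
python3 - <<'E'
from k import *
for l in (34,36,38):
  for G in [(-8.9,166),(-1.7,165.1),(-1.7,166.5),(-1.7,168)]:
    q=ik(G,l,(1.6,-.3)); print(l,G,q.round(2),fk(*q,59.8).round(1))
from h import *
o=np.array([.5325,-.1225,0]); y=np.radians(-4.78); ex=np.array([np.cos(y),np.sin(y),0]);ey=np.array([-ex[1],ex[0],0])
im,d=cams.read_camera('side'); cv2.imwrite('pics/side5c.png',cv2.resize(im[185:218,268:312,::-1],(800,600),interpolation=cv2.INTER_CUBIC))
s=status.get_obs(); T=s['tool_pos']-o; print('tool case',T@ex,T@ey,s['tool_pos'],s['force'],s['wrist_torque'],s['grip_width'])
E
```

```text
34 (-8.9, 166) [ 2.11 -0.37] [-33.  156.7]
34 (-1.7, 165.1) [ 1.71 -0.45] [-24.9 153.8]
34 (-1.7, 166.5) [ 1.67 -0.41] [-25.4 156.3]
34 (-1.7, 168) [ 1.63 -0.36] [-25.8 158.9]
36 (-8.9, 166) [ 1.98 -0.37] [-31.1 157.4]
36 (-1.7, 165.1) [ 1.57 -0.43] [-23.4 155.3]
36 (-1.7, 166.5) [ 1.53 -0.38] [-23.8 157.6]
36 (-1.7, 168) [ 1.5  -0.33] [-24.2 160.2]
38 (-8.9, 166) [ 1.86 -0.37] [-29.2 158.2]
38 (-1.7, 165.1) [ 1.43 -0.39] [-21.8 156.8]
38 (-1.7, 166.5) [ 1.39 -0.35] [-22.2 159. ]
38 (-1.7, 168) [ 1.35 -0.3 ] [-22.5 161.5]
tool case -0.0016985506357804735 1.207211456296306e-05 [ 0.53080836 -0.12234643  0.33872897] [-10.45458385   4.63262229   1.65096109] [0.9422115  2.13161835 0.00986319] 0.0413274153909317
```

View pics/side5c.png

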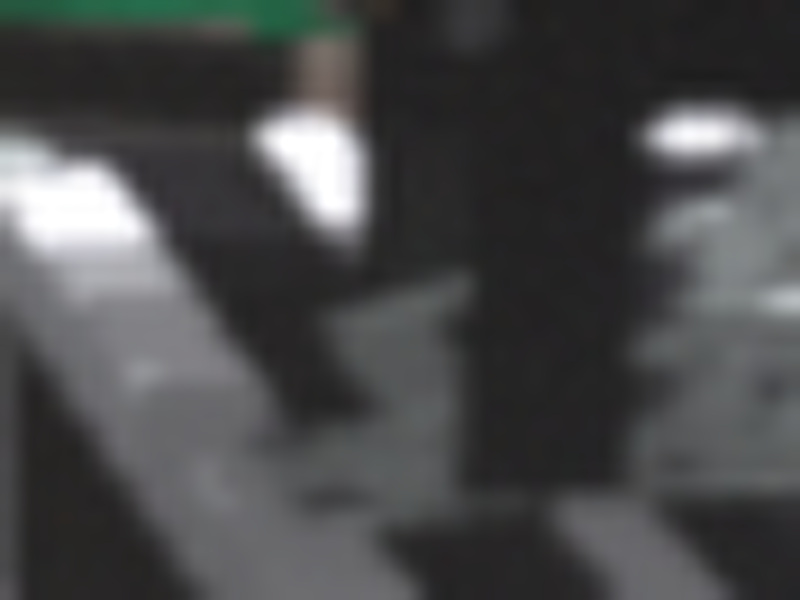

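No clear view of the bar here: the finger covers it, and only the grey hook shows at (400,390). Kinematics put the bar at z ≈155, which is low and on the ramp, with upward force on the tool. I'll ease off, lift about 2 mm and draw again.

>>> jog_arm --pt "1 0 -0.001 0 0 0 0" --pt "1 0 0 -0.001 0 0 0" --pt "1 0 0 -0.001 0 0 0" --pt "1 0 0 0 0 0 0"

```text
time_s: 14.27
tool_pos: [0.5302, -0.1222, 0.34]
tool_rot: [-179.4, -0.0, 85.2]
force: [-6.4, 3.4, -3.8]
grip_width: 0.0414
```

>>> jog_arm --pt "1 0 0.001 0 0 0 0" --pt "1 0 0.001 0 0 0 0" --pt "1 0 0 0 0 0 0"

```text
time_s: 14.52
tool_pos: [0.5313, -0.1223, 0.3399]
tool_rot: [-179.2, -0.0, 85.2]
force: [-10.4, 4.8, -0.1]
grip_width: 0.0415
```

>>> jog_arm --pt "1 0 -0.0005 -0.001 0 0 0" --pt "1 0 0 -0.001 0 0 0" --pt "1 0 0 0 0 0 0"

```text
time_s: 14.77
tool_pos: [0.5319, -0.1224, 0.3425]
tool_rot: [-179.5, -0.0, 85.2]
force: [-6.1, 3.5, -1.9]
grip_width: 0.0411
```

>>> jog_arm --pt "1 0 0.001 0 0 0 0" --pt "1 0 0.001 0 0 0 0" --pt "1 0 0 0 0 0 0"

```text
time_s: 15.02
tool_pos: [0.5339, -0.1225, 0.3424]
tool_rot: [-179.4, -0.0, 85.2]
force: [-6.0, 2.8, -1.7]
grip_width: 0.0415
```

>>> jog_arm --pt "1 0 0.001 0 0 0 0" --pt "1 0 0 0 0 0 0"

```text
time_s: 15.18
tool_pos: [0.5348, -0.1226, 0.3423]
tool_rot: [-179.4, -0.0, 85.2]
force: [-7.0, 4.0, -2.4]
grip_width: 0.0414
```

>>> jog_arm --pt "1 0 0.001 0 0 0 0" --pt "1 0 0 0 0 0 0"

```text
time_s: 15.35
tool_pos: [0.5357, -0.1226, 0.3423]
tool_rot: [-179.4, -0.0, 85.2]
force: [-6.0, 3.6, -2.1]
grip_width: 0.0412
```

>>> jog_arm --pt "1 0 0.001 0 0 0 0" --pt "1 0 0 0 0 0 0"

```text
time_s: 15.52
tool_pos: [0.5366, -0.1227, 0.3422]
tool_rot: [-179.4, -0.0, 85.2]
force: [-6.9, 3.6, -1.2]
grip_width: 0.0414
```

>>> jog_arm --pt "1 0 0.001 0 0 0 0" --pt "1 0 0 0 0 0 0"

```text
time_s: 15.68
tool_pos: [0.5375, -0.1228, 0.3422]
tool_rot: [-179.4, -0.0, 85.2]
force: [-7.1, 4.5, -2.3]
grip_width: 0.0413
```

>>> jog_arm --pt "1 0 0.001 0 0 0 0" --pt "1 0 0 0 0 0 0"

```text
time_s: 15.85
tool_pos: [0.5384, -0.1229, 0.3421]
tool_rot: [-179.3, -0.0, 85.2]
force: [-7.4, 3.9, -2.3]
grip_width: 0.0414
```

```bash
python3 - <<'E'
from k import *
from h import *
o=np.array([.5325,-.1225,0]); y=np.radians(-4.78); ex=np.array([np.cos(y),np.sin(y),0]);ey=np.array([-ex[1],ex[0],0])
s=status.get_obs(); T=s['tool_pos']-o; G=(T@ex*1e3,200.2-(373.8-s['tool_pos'][2]*1e3)); print(G,s['force'])
for l in (34,36,38):
    q=ik(G,l,(1.2,-.2)); print(l,q.round(2),fk(*q,59.8).round(1))
im,d=cams.read_camera('side'); im=im[:,:,::-1]; A=cv2.resize(im[165:225,260:340],(800,600),interpolation=cv2.INTER_CUBIC)
A=cv2.convertScaleAbs(A,alpha=1.6,beta=10); cv2.imwrite('pics/s6.png',A)
for n in('side',):
  for k in ['loop_bar','lever_end','keeper_mark']:
    for q in landmark_of('side',k)[:1]:
        e,v=ray('side',*q['position']); t=-(e-o)@ey/(v@ey); X=e+t*v; print(k,round(q['conf'],2),q['position'],((X-o)@ex).round(4),X[2].round(4))
E
```

```text
(np.float64(5.886455749608277), np.float64(168.49792709866693)) [-7.41820105  3.89169752 -2.29064123]
34 [ 1.07 -0.27] [-19.  161.7]
36 [ 0.86 -0.19] [-17.5 163.9]
38 [ 0.61 -0.1 ] [-15.8 166.3]
loop_bar 0.63 [201.9, 288.2] -0.0194 0.1734
lever_end 0.57 [188.4, 321.2] 0.0622 0.2028
keeper_mark 0.96 [205.7, 288.6] -0.0182 0.1637
```

View pics/s6.png

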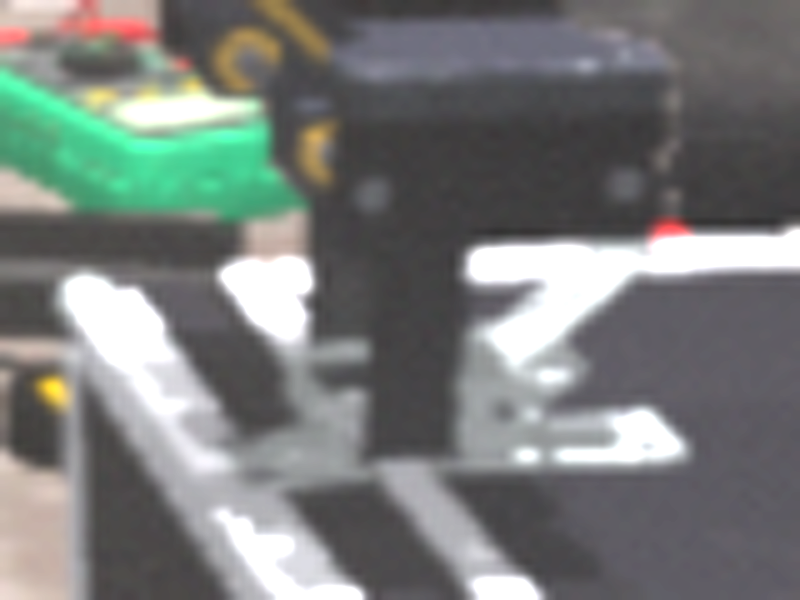

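```bash
python3 - <<'E'
from h import *
from k import *
o=np.array([.5325,-.1225,0]); y=np.radians(-4.78); ex=np.array([np.cos(y),np.sin(y),0]);ey=np.array([-ex[1],ex[0],0])
def pr(x,yy,z):
    r,c=proj('side',o+ex*x/1e3+ey*yy/1e3+np.array([0,0,z/1e3])); return np.round([(c-260)*10,(r-165)*10]).astype(int)
for nm,X in dict(front_top_edge0=(-42,0,150),seamtop=(0,0,150),cornerR=(0,-150,150),cornerCoverR=(-42,-150,150),cornerL=(0,150,150),covL=(-42,150,150),mark=(-20,0,161),liptopL=(-22,13,168),liptopR=(-22,-13,168),baseplateFlange=(80,0,152)).items(): print(nm,pr(*X))
for bz in (161,165,170.5):
    for bx in (-18,-23):
        q=ik((bx,bz),59.8,(1,-.2)); H=fk(*q,0); G=fk(*q,36)
        le=P+56*np.array([np.cos(q[0]),np.sin(q[0])])+8*np.array([-np.sin(q[0]),np.cos(q[0])])
        print(bz,bx,q.round(2),'G',G.round(1),'barFar',pr(bx,20,bz),'barNear',pr(bx,-20,bz),'farG',pr(G[0],20,G[1]),'H near',pr(H[0],-20,H[1]),'leverend',pr(le[0],0,le[1]))
E
```

```text
front_top_edge0 [189 467]
seamtop [357 455]
cornerR [545 693]
cornerCoverR [355 708]
cornerL [209 268]
covL [ 58 277]
mark [278 418]
liptopL [258 373]
liptopR [285 409]
baseplateFlange [671 427]
161 -18 [ 0.99 -0.27] G [  5.  167.3] barFar [266 390] barNear [308 445] farG [357 361] H near [543 368] leverend [582 186]
161 -23 [ 1.4  -0.32] G [ -0.4 168.4] barFar [246 392] barNear [287 447] farG [336 357] H near [520 358] leverend [494 170]
165 -18 [ 0.9  -0.18] G [  5.4 169.3] barFar [266 375] barNear [308 429] farG [359 353] H near [548 371] leverend [600 195]
165 -23 [ 1.32 -0.24] G [1.000e-01 1.706e+02] barFar [246 376] barNear [288 431] farG [338 349] H near [525 359] leverend [513 170]
170.5 -18 [ 0.83 -0.08] G [  5.7 172.3] barFar [267 354] barNear [309 407] farG [361 341] H near [551 374] leverend [613 203]
170.5 -23 [ 1.24 -0.14] G [  0.6 173.8] barFar [247 355] barNear [289 409] farG [341 336] H near [530 361] leverend [529 172]
```

Matching projections to the crop, the leg end at (310,355) and the shallow lever show that the bar went over the top of the lip (z≈170), so it is not under it. The grip is also slightly further along the legs (l≈38.4) than planned. I'll back out, go deeper, and redo it.

```bash
python3 - <<'E'
from k import *
g=(.6,-.05)
for B in [(-14,170),(-16,174),(-24,176),(-31,174),(-31.5,168),(-31.5,162),(-31,157),(-31,155),(-28,156),(-26,158),(-24,160),(-22,160.5),(-20,160.5),(-16,160.5)]:
    q=ik(B,59.8,g); g=q; G=fk(*q,38.4); print(B,'th,e',q.round(2),'G',G.round(1),'TCPz',(G[1]+171.6).round(1),'world tcp x',(532.5+G[0]*.9965).round(1))
E
```

```text
(-14, 170) th,e [0.26 0.05] G [  7.4 168.9] TCPz 340.5 world tcp x 539.8
(-16, 174) th,e [0.6  0.03] G [  5.4 173.3] TCPz 344.9 world tcp x 537.9
(-24, 176) th,e [ 1.27 -0.05] G [ -2.6 177.1] TCPz 348.7 world tcp x 529.9
(-31, 174) th,e [ 1.73 -0.1 ] G [ -9.7 176.1] TCPz 347.7 world tcp x 522.8
(-31.5, 168) th,e [ 1.82 -0.2 ] G [-10.5 172.2] TCPz 343.8 world tcp x 522.0
(-31.5, 162) th,e [ 1.91 -0.3 ] G [-11.  168.2] TCPz 339.8 world tcp x 521.5
(-31, 157) th,e [ 1.99 -0.38] G [-11.1 164.9] TCPz 336.5 world tcp x 521.4
(-31, 155) th,e [ 2.03 -0.41] G [-11.4 163.5] TCPz 335.1 world tcp x 521.2
(-28, 156) th,e [ 1.84 -0.41] G [ -8.4 164.5] TCPz 336.1 world tcp x 524.2
(-26, 158) th,e [ 1.67 -0.38] G [ -6.1 165.9] TCPz 337.5 world tcp x 526.4
(-24, 160) th,e [ 1.49 -0.34] G [ -3.8 167.1] TCPz 338.7 world tcp x 528.7
(-22, 160.5) th,e [ 1.34 -0.32] G [ -1.7 167.2] TCPz 338.8 world tcp x 530.8
(-20, 160.5) th,e [ 1.18 -0.3 ] G [  0.4 166.9] TCPz 338.5 world tcp x 532.9
(-16, 160.5) th,e [ 0.78 -0.23] G [  4.8 165.5] TCPz 337.1 world tcp x 537.3
```

>>> jog_arm --pt "1 0 0 -0.0025 0 0 0" --pt "1 0 -0.001 -0.003 0 0 0" --pt "1 0 -0.003 -0.001 0 0 0" --pt "1 0 -0.003 -0.001 0 0 0" --pt "1 0 -0.003 0 0 0 0" --pt "1 0 -0.003 0.0005 0 0 0" --pt "1 0 -0.003 0.0005 0 0 0" --pt "1 0 -0.0015 0 0 0 0" --pt "1 0 0 0 0 0 0"

```text
time_s: 16.8
tool_pos: [0.5252, -0.1218, 0.3532]
tool_rot: [179.6, -0.0, 85.2]
force: [4.2, 2.9, 0.6]
grip_width: 0.0413
```

>>> jog_arm --pt "1 0 -0.002 0.003 0 0 0" --pt "1 0 -0.0015 0.003 0 0 0" --pt "1 0 -0.0005 0.003 0 0 0" --pt "1 0 0 0 0 0 0"

```text
time_s: 17.13
tool_pos: [0.5204, -0.1213, 0.3428]
tool_rot: [179.8, -0.0, 85.2]
force: [4.6, 3.2, 2.5]
grip_width: 0.0416
```

>>> jog_arm --pt "1 0 -0.0005 0.003 0 0 0" --pt "1 0 0 0.002 0 0 0" --pt "1 0 0 0 0 0 0"

```text
time_s: 17.38
tool_pos: [0.5193, -0.1213, 0.3371]
tool_rot: [180.0, 0.0, 85.2]
force: [2.3, 2.8, 1.4]
grip_width: 0.0415
```

>>> jog_arm --pt "1 0 0.0005 0.001 0 0 0" --pt "1 0 0.0005 0.0005 0 0 0" --pt "1 0 0 0 0 0 0"

```text
time_s: 17.63
tool_pos: [0.5198, -0.1213, 0.3354]
tool_rot: [-179.9, -0.0, 85.2]
force: [0.5, 1.7, 0.9]
grip_width: 0.0411
```

```bash
python3 - <<'E'
from h import *
print(status.get_obs()['tool_pos'],status.get_obs()['force'])
im,d=cams.read_camera('side'); im=im[:,:,::-1]; A=cv2.resize(im[165:225,260:340],(800,600),interpolation=cv2.INTER_CUBIC)
A=cv2.convertScaleAbs(A,alpha=1.6,beta=10); cv2.imwrite('pics/s7.png',A)
E
```

```text
[ 0.519829   -0.12134484  0.33540743] [0.45481987 1.69610918 0.9213795 ]
```

View pics/s7.png

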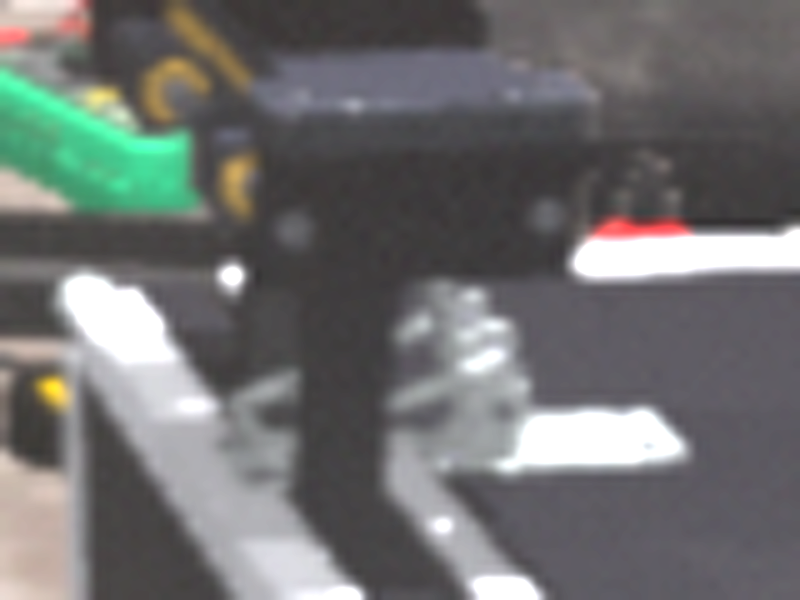

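The bar shows at (232,400) to (285,460), clear in front of the keeper and at z≈158. That is lower than on the first try. Drawing in.

>>> jog_arm --pt "1 0 0.0015 0 0 0 0" --pt "1 0 0.0015 -0.0003 0 0 0" --pt "1 0 0.001 -0.0003 0 0 0" --pt "1 0 0.001 -0.0003 0 0 0" --pt "1 0 0 0 0 0 0"

```text
time_s: 18.1
tool_pos: [0.5236, -0.1217, 0.3352]
tool_rot: [-179.6, -0.0, 85.2]
force: [-4.4, 3.9, -0.2]
grip_width: 0.0416
```

>>> jog_arm --pt "1 0 0.001 -0.0004 0 0 0" --pt "1 0 0.001 -0.0004 0 0 0" --pt "1 0 0 0 0 0 0"

```text
time_s: 18.35
tool_pos: [0.5255, -0.1218, 0.3358]
tool_rot: [-179.6, -0.0, 85.2]
force: [-3.9, 2.8, -1.4]
grip_width: 0.0412
```

>>> jog_arm --pt "1 0 0.001 -0.0005 0 0 0" --pt "1 0 0.001 -0.0005 0 0 0" --pt "1 0 0 0 0 0 0"

```text
time_s: 18.6
tool_pos: [0.5273, -0.122, 0.3365]
tool_rot: [-179.5, -0.0, 85.2]
force: [-3.9, 3.9, -2.4]
grip_width: 0.0408
```

>>> jog_arm --pt "1 0 0.001 0 0 0 0" --pt "1 0 0.001 0 0 0 0" --pt "1 0 0 0 0 0 0"

```text
time_s: 18.85
tool_pos: [0.5291, -0.1221, 0.3362]
tool_rot: [-179.5, -0.0, 85.2]
force: [-4.5, 3.2, -3.4]
grip_width: 0.0413
```

>>> jog_arm --pt "1 0 0.001 0 0 0 0" --pt "1 0 0.001 0 0 0 0" --pt "1 0 0 0 0 0 0"

```text
time_s: 19.1
tool_pos: [0.5308, -0.1223, 0.3359]
tool_rot: [-179.4, -0.0, 85.2]
force: [-6.0, 4.4, -2.6]
grip_width: 0.0412
```

>>> jog_arm --pt "1 0 0.001 0 0 0 0" --pt "1 0 0 0 0 0 0"

```text
time_s: 19.27
tool_pos: [0.5317, -0.1223, 0.3358]
tool_rot: [-179.4, -0.0, 85.2]
force: [-4.7, 2.9, -3.1]
grip_width: 0.0416
```

>>> jog_arm --pt "1 0 0.001 0 0 0 0" --pt "1 0 0.001 0 0 0 0" --pt "1 0 0 0 0 0 0"

```text
time_s: 19.52
tool_pos: [0.5334, -0.1224, 0.3355]
tool_rot: [-179.3, -0.0, 85.2]
force: [-5.8, 4.4, -3.5]
grip_width: 0.0415
```

>>> jog_arm --pt "1 0 0.001 0 0 0 0" --pt "1 0 0 0 0 0 0"

```text
time_s: 19.68
tool_pos: [0.5342, -0.1226, 0.3354]
tool_rot: [-179.3, -0.0, 85.2]
force: [-6.1, 3.6, -4.3]
grip_width: 0.0414
```

>>> jog_arm --pt "1 0 0.001 0 0 0 0" --pt "1 0 0 0 0 0 0"

```text
time_s: 19.85
tool_pos: [0.5351, -0.1226, 0.3353]
tool_rot: [-179.3, -0.0, 85.2]
force: [-7.5, 3.7, -3.2]
grip_width: 0.0415
```

>>> jog_arm --pt "1 0 0.001 0 0 0 0" --pt "1 0 0 0 0 0 0"

```text
time_s: 20.02
tool_pos: [0.5359, -0.1227, 0.3352]
tool_rot: [-179.2, -0.0, 85.2]
force: [-7.7, 3.6, -3.3]
grip_width: 0.0413
```

>>> jog_arm --pt "1 0 0.001 0.0003 0 0 0" --pt "1 0 0 0 0 0 0"

```text
time_s: 20.18
tool_pos: [0.5366, -0.1228, 0.335]
tool_rot: [-179.2, -0.0, 85.2]
force: [-10.5, 4.9, -1.8]
grip_width: 0.0416
```

>>> jog_arm --pt "1 0 0.001 0.0003 0 0 0" --pt "1 0 0 0 0 0 0"

```text
time_s: 20.35
tool_pos: [0.5373, -0.1229, 0.3348]
tool_rot: [-179.1, -0.1, 85.2]
force: [-11.2, 4.6, 0.5]
grip_width: 0.0413
```

>>> jog_arm --pt "1 0 0 0 0 0 0" --pt "1 0 0 0 0 0 0" --pt "1 0 0.0004 0 0 0 0" --pt "1 0 0 0 0 0 0"

```text
time_s: 20.68
tool_pos: [0.5375, -0.123, 0.3348]
tool_rot: [-179.1, -0.1, 85.2]
force: [-12.5, 4.3, 1.5]
grip_width: 0.0414
```

```bash
python3 - <<'E'
from h import *
print(status.get_obs()['tool_pos'],status.get_obs()['force'])
im,d=cams.read_camera('side'); im=im[:,:,::-1]; A=cv2.resize(im[165:225,260:340],(800,600),interpolation=cv2.INTER_CUBIC)
A=cv2.convertScaleAbs(A,alpha=1.6,beta=10); cv2.imwrite('pics/s8.png',A)
for k in ['loop_bar','lever_end','keeper_mark']: print(k,[(q['conf'],q['position']) for q in landmark_of('side',k)[:1]])
E
```

```text
[ 0.5374574  -0.12298141  0.33480974] [-12.48223379   4.26528486   1.47463868]
loop_bar [(0.44, [211.1, 291.2])]
lever_end [(0.51, [183.6, 318.5])]
keeper_mark [(0.95, [203.7, 292.1])]
```

View pics/s8.png

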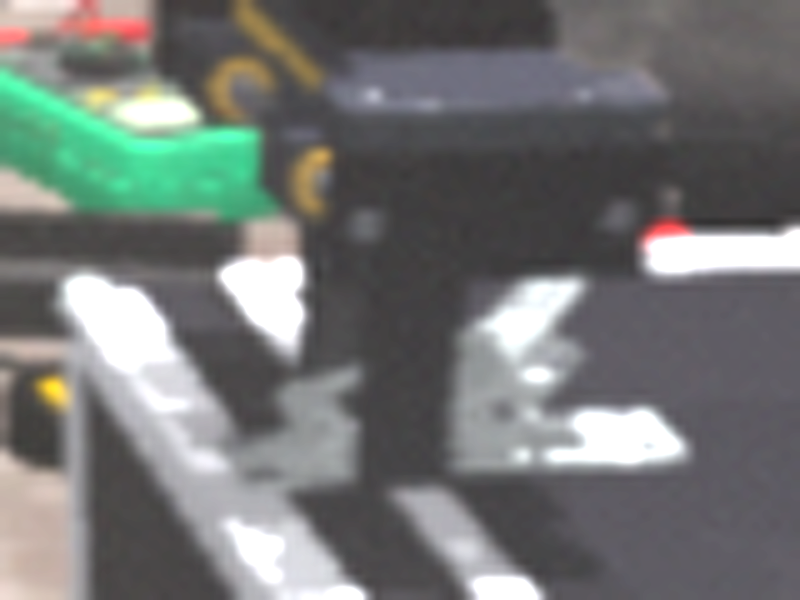

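The keeper top is now clear, with no leg above it. The bar is under the lip and the lever is still raised at about 0.75 rad. The catch shows as +5 to 6 N over the moving force. Letting go and rising.

>>> jog_arm --pt "0 0 -0.0005 0 0 0 0" --pt "0 0 0 0 0 0 0" --pt "0 0 0 0 0 0 0" --pt "0 0 0 0 0 0 0" --pt "0 0 0 0 0 0 0" --pt "0 0 0 0 0 0 0" --pt "0 0 0 -0.01 0 0 0" --pt "0 0 0 -0.02 0 0 0" --pt "0 0 0 -0.03 0 0 0" --pt "0 0 0 -0.025 0 0 0"

```text
time_s: 21.72
tool_pos: [0.541, -0.1234, 0.4251]
tool_rot: [180.0, 0.0, 85.2]
force: [0.6, -0.8, -0.3]
grip_width: 0.0867
```

>>> jog_arm --pt "1 0 0.01 0 0 0 0" --pt "1 0 0.01 0 0 0 0" --pt "1 0 0.01 0 0 0 0" --pt "1 0 0.01 0 0 0 0" --pt "1 0 0 0 0 0 0" --pt "1 0 0 0 0 0 0" --pt "1 0 0 0 0 0 0" --pt "1 0 0 0 0 0 0" --pt "1 0 0 0 0 0 0"

```text
time_s: 22.47
tool_pos: [0.5805, -0.1266, 0.4232]
tool_rot: [180.0, -0.0, 85.2]
force: [0.8, 0.4, 0.6]
grip_width: 0.0353
```

```bash
python3 - <<'E'
from h import *
o=np.array([.5325,-.1225,0]); y=np.radians(-4.78); ex=np.array([np.cos(y),np.sin(y),0]);ey=np.array([-ex[1],ex[0],0])
s=status.get_obs(); T=s['tool_pos']-o; print('tool case',T@ex,T@ey,s['tool_pos'],s['tool_rot'],s['force'],s['grip_width'])
im,d=cams.read_camera('side'); im=im[:,:,::-1]; A=cv2.resize(im[155:230,260:360],(800,600),interpolation=cv2.INTER_CUBIC)
cv2.imwrite('pics/s9.png',cv2.convertScaleAbs(A,alpha=1.5,beta=10))
E
```

```text
tool case 0.04813666410213017 -0.00011725535144292956 [ 0.58045947 -0.12662808  0.42322035] [ 1.79988835e+02 -2.96010113e-02  8.51897944e+01] [0.75035777 0.38913665 0.56609361] 0.03530123951262845
```

View pics/s9.png

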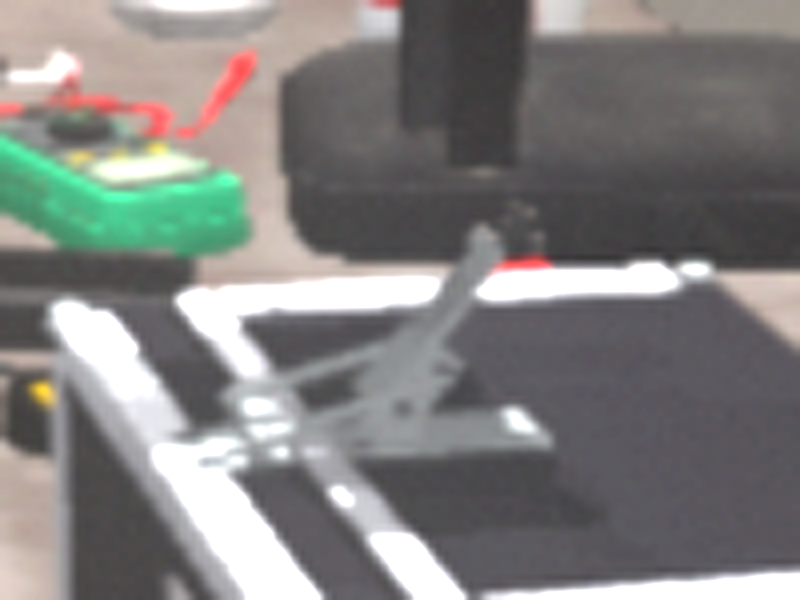

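The loop runs from the lever to the keeper hook at (255,400), with its bar under the lip. The lever end is at (485,245). Pressing the lever along its arc with the shut fingers.

>>> jog_arm --pt "1 0 -0.001 0.01 0 0 0" --pt "1 0 0 0.01 0 0 0" --pt "1 0 0 0.006 0 0 0" --pt "1 0 0 0.003 0 0 0" --pt "1 0 0 0.002 0 0 0" --pt "1 0 0 0 0 0 0"

```text
time_s: 23.02
tool_pos: [0.5797, -0.1264, 0.3913]
tool_rot: [-179.9, 0.0, 85.2]
force: [-1.1, 0.2, -0.0]
grip_width: 0.001
```

>>> jog_arm --pt "1 0 0 0.0015 0 0 0" --pt "1 0 0 0.0015 0 0 0" --pt "1 0 0 0 0 0 0"

```text
time_s: 23.27
tool_pos: [0.5799, -0.1265, 0.3891]
tool_rot: [180.0, -0.0, 85.2]
force: [-1.7, -0.5, 1.7]
grip_width: 0.0008
```

>>> jog_arm --pt "1 0 0.0008 0.0012 0 0 0" --pt "1 0 0.0008 0.0012 0 0 0" --pt "1 0 0 0 0 0 0"

```text
time_s: 23.52
tool_pos: [0.5816, -0.1266, 0.3866]
tool_rot: [180.0, 0.0, 85.2]
force: [-1.5, 0.0, 1.6]
grip_width: 0.0004
```

>>> jog_arm --pt "1 0 0.001 0.0012 0 0 0" --pt "1 0 0.001 0.0012 0 0 0" --pt "1 0 0 0 0 0 0"

```text
time_s: 23.77
tool_pos: [0.5837, -0.1267, 0.3841]
tool_rot: [180.0, 0.0, 85.2]
force: [-1.1, 1.0, 2.5]
grip_width: 0.0005
```

>>> jog_arm --pt "1 0 0.0009 0.0013 0 0 0" --pt "1 0 0.0009 0.0013 0 0 0" --pt "1 0 0 0 0 0 0"

```text
time_s: 24.02
tool_pos: [0.5856, -0.1269, 0.3816]
tool_rot: [180.0, 0.0, 85.2]
force: [-0.8, 0.3, 2.9]
grip_width: 0.0002
```

>>> jog_arm --pt "1 0 0.0009 0.0014 0 0 0" --pt "1 0 0.0009 0.0014 0 0 0" --pt "1 0 0 0 0 0 0"

```text
time_s: 24.27
tool_pos: [0.5874, -0.127, 0.3787]
tool_rot: [180.0, 0.0, 85.2]
force: [0.0, -0.0, 4.0]
grip_width: 0.0006
```

>>> jog_arm --pt "1 0 0.0009 0.0015 0 0 0" --pt "1 0 0.0009 0.0015 0 0 0" --pt "1 0 0.0008 0.0015 0 0 0" --pt "1 0 0 0 0 0 0"

```text
time_s: 24.6
tool_pos: [0.5902, -0.1272, 0.3743]
tool_rot: [179.9, 0.0, 85.2]
force: [-0.0, -0.3, 3.5]
grip_width: 0.0006
```

>>> jog_arm --pt "1 0 0.0007 0.0015 0 0 0" --pt "1 0 0.0007 0.0015 0 0 0" --pt "1 0 0 0 0 0 0"

```text
time_s: 24.85
tool_pos: [0.5913, -0.1273, 0.3711]
tool_rot: [180.0, 0.0, 85.2]
force: [0.1, 0.5, 4.2]
grip_width: 0.0006
```

>>> jog_arm --pt "1 0 0.001 0.0015 0 0 0" --pt "1 0 0.001 0.0015 0 0 0" --pt "1 0 0.001 0.0015 0 0 0" --pt "1 0 0 0 0 0 0"

```text
time_s: 25.18
tool_pos: [0.5941, -0.1275, 0.3661]
tool_rot: [-180.0, 0.0, 85.2]
force: [0.7, 0.5, 2.5]
grip_width: 0.0008
```

>>> jog_arm --pt "1 0 0.001 0.0015 0 0 0" --pt "1 0 0.001 0.0015 0 0 0" --pt "1 0 0.001 0.0015 0 0 0" --pt "1 0 0 0 0 0 0"

```text
time_s: 25.52
tool_pos: [0.5968, -0.1277, 0.3612]
tool_rot: [-179.9, 0.0, 85.2]
force: [-0.7, 0.2, 0.8]
grip_width: 0.0007
```

>>> jog_arm --pt "1 0 0.001 0.0012 0 0 0" --pt "1 0 0.001 0.0012 0 0 0" --pt "1 0 0.001 0.0012 0 0 0" --pt "1 0 0 0 0 0 0"

```text
time_s: 25.85
tool_pos: [0.6001, -0.1281, 0.3582]
tool_rot: [-180.0, 0.0, 85.2]
force: [-0.0, 0.2, -0.2]
grip_width: 0.0003
```

>>> jog_arm --pt "1 0 0 0.001 0 0 0" --pt "1 0 0 0.001 0 0 0" --pt "1 0 0 0.0005 0 0 0" --pt "1 0 0 0 0 0 0"

```text
time_s: 26.18
tool_pos: [0.6, -0.1281, 0.356]
tool_rot: [-180.0, -0.0, 85.2]
force: [0.0, 0.1, -0.3]
grip_width: 0.0005
```

Past centre with no resistance left. Pressing on until it lies on its stop.

>>> jog_arm --pt "1 0 0 0.001 0 0 0" --pt "1 0 0 0.0007 0 0 0" --pt "1 0 0 0 0 0 0"

```text
time_s: 26.43
tool_pos: [0.6, -0.1281, 0.3547]
tool_rot: [180.0, -0.0, 85.2]
force: [-0.3, 0.4, 1.6]
grip_width: 0.0003
```

>>> jog_arm --pt "1 0 0 0.0006 0 0 0" --pt "1 0 0 0.0004 0 0 0" --pt "1 0 0 0 0 0 0"

```text
time_s: 26.68
tool_pos: [0.6, -0.1282, 0.3546]
tool_rot: [180.0, -0.0, 85.2]
force: [-1.5, 0.5, 6.5]
grip_width: 0.0004
```

>>> jog_arm --pt "1 0 0 0.0007 0 0 0" --pt "1 0 0 0 0 0 0" --pt "1 0 0 -0.004 0 0 0" --pt "1 0 0 -0.02 0 0 0" --pt "1 0 0 -0.03 0 0 0" --pt "1 0 0 -0.03 0 0 0" --pt "1 0 0 -0.03 0 0 0" --pt "1 0 0 0 0 0 0"

```text
time_s: 27.35
tool_pos: [0.6009, -0.1291, 0.4731]
tool_rot: [179.4, 0.0, 85.2]
force: [1.1, -0.2, 0.3]
grip_width: 0.0005
```

```bash
python3 - <<'E'
from h import *
o=np.array([.5325,-.1225,0]); y=np.radians(-4.78); ex=np.array([np.cos(y),np.sin(y),0]);ey=np.array([-ex[1],ex[0],0])
im,d=cams.read_camera('side'); im=im[:,:,::-1]; A=cv2.resize(im[155:230,260:360],(800,600),interpolation=cv2.INTER_CUBIC)
cv2.imwrite('pics/s10.png',cv2.convertScaleAbs(A,alpha=1.5,beta=10))
for k in ['loop_bar','lever_end','keeper_mark']:
    for q in landmark_of('side',k)[:1]:
        e,v=ray('side',*q['position']); t=-(e-o)@ey/(v@ey); X=e+t*v; print(k,round(q['conf'],2),((X-o)@ex).round(4),X[2].round(4))
cams.read_camera('top')
for k in ['usb_scope_mid','screwdriver_mid','marker_mid','pliers_mid']: print(k,[q['position'] for q in landmark_of('top',k)[:1]])
print(status.get_obs()['time_s'],status.get_obs()['force'])
E
```

```text
loop_bar 0.57 -0.1775 0.1629
lever_end 0.46 0.0768 0.1746
keeper_mark 0.89 -0.016 0.1658
usb_scope_mid [[232.9, 390.3]]
screwdriver_mid [[169.7, 382.2]]
marker_mid [[255.8, 328.6]]
pliers_mid [[238.8, 185.1]]
27.8 [-0.86756887  0.36384409  0.21884507]
```

View pics/s10.png

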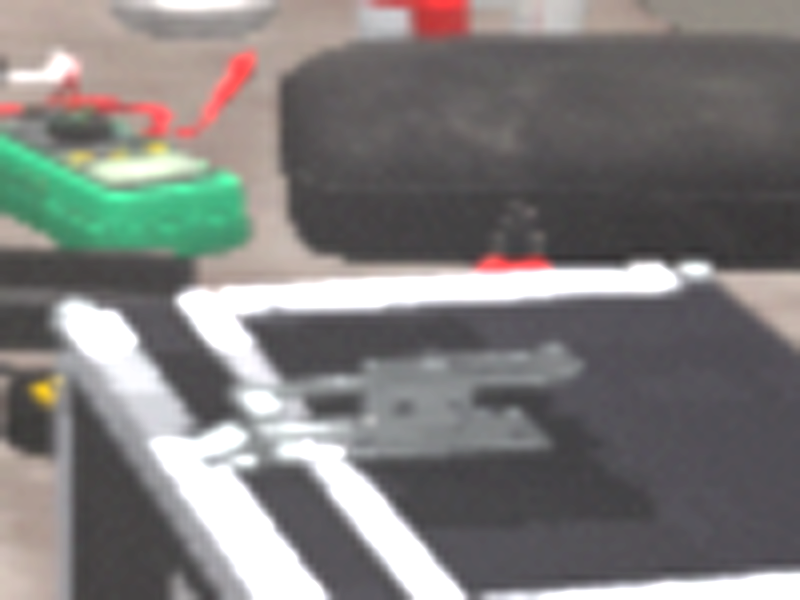

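The lever lies flat at (470,370), the loop is hooked at (255,400), and the tool is clear. Handing in.

```bash
python3 -c "
from cell import env; print(env.sign_off())"
```

```text
the job is handed in; nothing more can be done
None
```

The latch is done up and the job is handed in. `sign_off` gave no verdict, so these are my own checks.

- **Cover:** I pushed it shut until the gasket pushed back. The total force was about 14 N, well under the 30 N limit.
- **Loop, first try:** the bar went over the lip instead of under it, after pressing on the keeper with about 5 N over the moving force. I spotted this in the camera picture, backed out and went in lower.
- **Loop, second try:** it moved at about 4–8 N and caught at about 12 N. I held it there for over 0.3 s with the lever at about 0.75–0.8 rad, then let go. The keeper seems to sit about 4 mm towards the box.
- **Lever:** it turned with at most about 4 N and met no resistance past centre. On its stop I read 6.5 N, then commanded 0.7 mm further before lifting; that last force was not read.

**Last checks:**
- The final picture shows the lever flat, the loop in the keeper and the gripper clear.
- The lever end measured 175 mm high, against 172 mm expected.
- The final network report for the loop bar was clearly wrong (x −178 mm), so I went by the picture instead.
- I did not measure the cover squeeze directly. The geometry suggests about 0.015 rad, against the 0.007 needed, and that depends on my estimate of the keeper position.
- Three of the bystanders read within about 3 pixels of where they started. The pliers read about 4 pixels off, roughly 10 mm. The arm never went near them, so I take that as network scatter.

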